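# Feel along the board holder's rear edge for the notch and press its release key

### The arm

A 6-joint arm with a two-finger parallel gripper is mounted at the origin on the work surface; the furniture and walls round the work are solid. World frame = base frame: x ahead of the robot, y to its left, z up, the work surface at z = 0. Lengths are in mm, angles in rad, forces in N, time in s.
With the tool pointing down it reaches from about 400 to 925 mm from the base axis. Payload 12.5 kg.
Tool frame: the origin (TCP) lies midway between the tips of the shut fingers; the grasp point (between the pads) lies 19 mm behind it; z points along the fingers, y is the line along which they close (so a half turn about z gives the same grasp; the last joint's range is limited). The gripper opens to 95 mm and grips with 3 to 60 N. Pads are 20 mm wide; open, the fingers measure 119 mm over their backs; the gripper's body (75 mm by 180 mm) begins 59 mm behind the grasp point.
Start: joints at [-1.385, 0.491, 1.559, -0, 1.092, -0.106], TCP at [179.821, -598.591, 214.661] pointing down, gripper open.
Joint ranges: [-3.1, 3.1], [-0.84, 2.19], [0.05, 2.79], [-1.13, 4.28], [0.06, 2.93], [-2.69, 2.69]. Speed limits (rad/s): [2.22, 2.22, 2.79, 3.14, 3.14, 3.14].

### API

Orientations are given as [roll, pitch, yaw] about the fixed x, y, z axes, in that order (R = Rz(yaw) Ry(pitch) Rx(roll)).
In Python, from cell import env gives the robot as it stands.
- The arm moves only by the tool arm_command, never from a script. Its argument "targets" is a list of rows, each a list of 5 numbers: the shift along the tool's x, y, z in mm, then the turn about the tool's z in degrees, then the opening, from 0 (shut) to 1 (fully open). In form: [[tx, ty, tz, roll, fingers], ...]. A call has 1 to 5 rows; each row is the pose to reach, as a shift and turn from the pose commanded when the call began, along the tool's axes at that moment; what a row does not reach only later rows make up. A row lasts 1/10 s, in which the tool goes at most 50 mm and 8.59 degrees, less where a joint would pass 70% of its speed; a pose out of reach is approached as far as the arm can. A call with a gripper value outside its range is refused whole. The fingers move at their own pace and stop on an object; the grip force is fixed at half the most. Time passes only in rows, so rows that repeat a pose let the fingers close. It gives the time, the measured TCP pose, the force, the opening and the grip force at its end, in the units of the state.
- env.state(): the state, without advancing time (a new reading comes with each control period).
- env.read_camera(name): name is "scene" or "top"; returns a dict with "frame" (480x640x3 uint8, red, green, blue), "vertical_fov" (degrees; the focal length in pixels is half the picture's height over the tangent of half this angle, whatever the lens; pixels are square), "cx", "cy" (the principal point, pixels), "k1" (the pictures are not rectified: a ray, as slopes to the right and down, at radius r is drawn at 1 + k1 r^2 times it, then the intrinsics apply), "world_from_camera" (4x4, takes a point from camera to world coordinates). Camera axes: x right, y down, z forward; pixel columns grow to the right and rows downward; lengths in mm; the calibration is good to about 2 mm. A picture is of the moment at which its call begins. There is no depth.
- env.job_done(): hands the job in; it is judged then, once.
The state is a dict: "t": time; "joints": joint angles; "qvel": joint speeds; "tau": joint torques, N m; "eef_pos": TCP position; "tcp_rot": TCP orientation; "ft_force": force on the tool from outside, world axes, zero at the start; "moment": the same for the moment, N m; "opening": opening from 0.0 (shut) to 1.0 (fully open); "grip_force": force on a finger pad.
Only numpy, scipy, OpenCV 4.12 (cv2) and the standard library are available. Lean on these libraries where they do the work, as an engineer would, in place of code of your own. Each camera call takes 0.05 s, during which the arm holds its last target. There are 200 camera calls.

### The job

The board holder on the bench clamps a green circuit board by its far edge; free the board. Its release key lies in a notch somewhere along the black rear edge of the holder, hard to see: put a fingertip lightly on the top of that edge near one of its ends, run along it until you find the notch, and press the key in the notch all the way down, so that the clamp bar opens; then come away. Grasp and lift nothing, do not bear hard on anything, open the clamp only by its key without touching the clamp bar, and leave the board and the things standing round it where they are.

Things in the scene. Friction and masses are not known exactly. Their poses are not given: they have to be found in the camera images.
- holder: board holder, fixed. Origin: centre of its underside on the bench; x points away from the clamped board (roughly away from the robot), y along its length, z up. Base plate 8 mm thick, x -45 to 70, y -150 to 150 mm, in front of it the bed for the board; grey spine x -35 to 5, y -140 to 140 mm, top at z = 52 mm; behind it an open trough, then the black rear edge, x 40 to 58 mm, top at z = 30 mm.
- rear_edge: black rear edge of the holder: rigid straight rib, 18 mm thick, 300 mm long, flat on top but for one notch 30 mm long, 6 mm deep, open right across the rib. Origin: middle of its top line; axes as the holder's, y along the edge. The notch's middle lies at y = -45 to 45 mm, new each time and in no reading; beyond y = +-60 mm the edge is always whole. No obstacle within 40 mm across it.
- key (a joint): release key, the floor of the notch, black like the rib, 17 mm across it by 29 mm along: how far it is pressed down, m; 0 at the start (its top 6 mm below the top of the edge) to 0.008 (fully down, 14 mm below). It yields at 5 to 10 N and stays where it is left. Closed fingers enter with their closing line across the edge; a tip wholly within the notch no longer bears on the edge.
- clamp_bar: steel clamp bar, 200 mm long along y, on the front of the spine over the board's far edge, z 10 to 34 mm when closed. Origin on its hinge line, 42 mm in front of the holder's origin, 30 mm above the bench; axes as the holder's when closed. Turns about its y axis, lower edge swinging up: its z axis leans 0 (closed) to 0.6 rad (open), 0.075 rad per mm of key travel. Not to be touched.
- panel_edge (a point): green circuit board, 185 x 222 mm, 2 mm thick with low parts on it, loose, flat on the holder's bed, 8 mm above the bench, with its far edge under the clamp bar. This point: on its top, 7 mm in from the middle of its far edge. Not to be disturbed.
- spool: solder spool, black flanges and white winding, 59 x 72 x 41 mm, standing to the left of the holder. Origin: centre of its underside. Leave alone.
- tip_box: small closed blue-grey case, 70 x 90 x 29 mm, to the left of the holder. Origin: centre of its underside. Leave alone.
- bottle: white bottle with red nozzle, 55 mm across, 122 mm high, right of the holder. Origin: centre of its underside. Leave alone.

How it is judged:
By the outcome, as a careful person would: the job done as asked, in the order asked, and still so for the second after the job is handed in, with the robot touching nothing.
It also fails if it takes over 64 s, if anything falls off the work surface, if the arm or the gripper's body presses on something with over 40 N, if the wrist force passes 120 N, or if a joint passes its speed limit or range.

## Working session

There is one attempt and no reset: what is moved stays moved. The work goes in short steps, Python scripts to look and compute and a tool call to move; the robot and the scene stay as the last step left them, time stands still between calls to the robot, and variables do not carry over. Pictures are saved under pics/ and viewed, at most 10 in all, crops included, and the job is handed in when it is done.

Besides the shell and the picture viewer there is one more tool, called after "Call:" in YAML: its name, and indented under it one key for each argument. arm_command: Moves the arm, as the interface text tells. Its arguments: {"type":"object","properties":{"targets":{"type":"array","items":{"type":"array","items":{"type":"number"}}}},"required":["targets"]}

```bash
mkdir -p pics; cat > h.py <<'E'
import numpy as np, cv2
from cell import env
def ray(c,u,v):
    f=c["frame"].shape[0]/2/np.tan(np.radians(c["vertical_fov"])/2)
    K=np.array([[f,0,c["cx"]],[0,f,c["cy"]],[0,0,1]])
    d=np.array([c["k1"],0,0,0,0.])
    p=cv2.undistortPoints(np.array([[[u,v]]],float),K,d)[0,0]
    T=np.array(c["world_from_camera"]); return T[:3,3],T[:3,:3]@np.array([p[0],p[1],1])
def onz(c,u,v,z):
    o,d=ray(c,u,v); return o+d*(z-o[2])/d[2]
def save(n,f): cv2.imwrite("pics/"+n,cv2.cvtColor(f,cv2.COLOR_RGB2BGR))
E
python3 - <<'E'
from h import *
for n in("scene","top"):
    c=env.read_camera(n); save(n+"1.png",c["frame"]); print(n,c["vertical_fov"],c["cx"],c["cy"],c["k1"],np.round(c["world_from_camera"],3).tolist())
s=env.state(); print(s)
E
```

```text
scene 48.12892190264359 321.722227085304 244.84456211892007 -0.13014533564274552 [[-0.829, -0.362, 0.426, 15.954], [-0.559, 0.538, -0.631, 694.26], [-0.001, -0.761, -0.648, 725.613], [0.0, 0.0, 0.0, 1.0]]
top 44.17866996373695 316.93527674725823 241.40370726368312 -0.02739451853827631 [[-0.025, -0.994, 0.11, 318.989], [-1.0, 0.024, -0.007, 45.03], [0.004, -0.11, -0.994, 1229.017], [0.0, 0.0, 0.0, 1.0]]
{'t': 0.1, 'joints': array([-1.38457976e+00,  4.91518246e-01,  1.55942147e+00,  3.76695800e-06,
        1.09172553e+00, -1.05613703e-01]), 'qvel': array([-0.0005499 , -0.0017701 , -0.00273208, -0.00280802,  0.00160317,
        0.00142493]), 'tau': array([ 2.51531550e-03, -6.13621187e+01, -2.58605039e+01,  6.93296408e-02,
        4.70632408e-02, -6.12474150e-05]), 'eef_pos': array([ 179.7861849 , -598.33512419,  214.09705917]), 'tcp_rot': array([-3.14052640e+00, -1.16391593e-04,  2.91828472e-01]), 'ft_force': array([ 0.50911959, -0.21852138,  0.99949918]), 'moment': array([-0.01974577,  0.04825795, -0.02818287]), 'grip_force': 0.0, 'opening': 1.0002328828597704}
```

View pics/scene1.png

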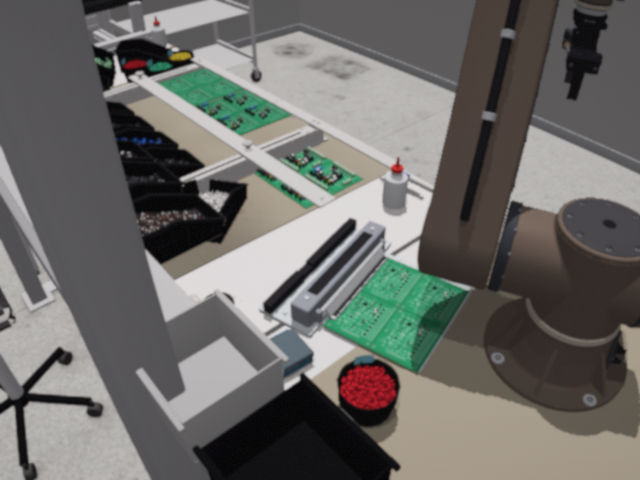

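View pics/top1.png

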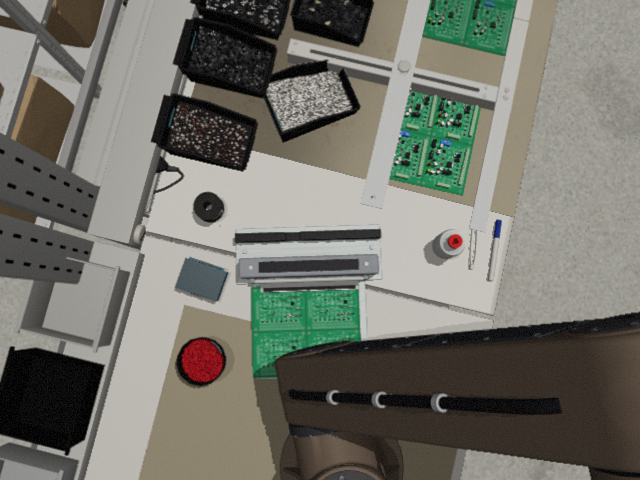

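The top view shows the black rear edge from about (236,237) to (381,234), with the spine below it at row 265, the spool at (208,207) and the bottle at (452,243).

```bash
python3 - <<'E'
from h import *
c=env.read_camera("top"); f=c["frame"]
m=(f.max(2)<70).astype(np.uint8); r=np.zeros_like(m); r[222:252,228:392]=m[222:252,228:392]
n,l,st,ce=cv2.connectedComponentsWithStats(r); i=1+st[1:,4].argmax(); print(st[i],ce[i])
b=cv2.boxPoints(cv2.minAreaRect(np.argwhere(l==i)[:,::-1].astype(np.float32)))
P=[onz(c,*q,30) for q in b]; print(b.tolist(),np.round(P,1).tolist(), np.round(onz(c,*ce[i],30),1))
pts=np.array([onz(c,u,v,30)[:2] for v,u in np.argwhere(l==i)]); 
vx,vy,_,_=cv2.fitLine(pts.astype(np.float32),cv2.DIST_L2,0,.01,.01).ravel(); print(vx,vy,"line angle",np.arctan2(vy,vx))
# near ends: row extents
for u in(240,260,300,340,360,376):
    v=np.where(l[:,u]==i)[0]; print(u,v.min(),v.max(),np.round(onz(c,u,v.min()-.5,30)[:2],1),np.round(onz(c,u,v.max()+.5,30)[:2],1))
sp=f[222:300,225:395]; save("crop.png",cv2.resize(sp,None,fx=4,fy=4))
E
```

```text
[ 235  229  146   14 1304] [307.         235.95935583]
[[234.76513671875, 233.5428466796875], [379.81024169921875, 228.9744873046875], [380.10333251953125, 238.28021240234375], [235.0582275390625, 242.84857177734375]] [[472.3, 204.1, 30.0], [474.6, -92.6, 30.0], [455.4, -92.5, 30.0], [453.1, 203.7, 30.0]] [463.8  56.7  30. ]
0.0074143484 -0.9999725 line angle -1.5633819
240 234 242 [472.1 193.4] [453.6 193.6]
260 233 242 [473.2 152.5] [452.6 152.8]
300 232 240 [473.3  70.8] [454.8  71.2]
340 231 239 [473.4 -11. ] [454.9 -10.5]
360 230 238 [474.5 -52. ] [455.9 -51.4]
376 230 238 [473.7 -84.7] [455.1 -84.1]
```

View pics/crop.png

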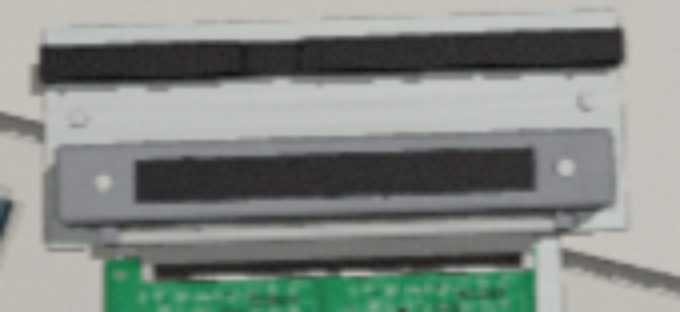

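The crop shows a slightly different stretch of the rear edge at crop columns 243–300, about world y = 86. That is a hint only, and I'll confirm it by touch. I'm swinging over first, shutting the fingers and turning on the way.

Call:
arm_command:
  targets:
    - [40,-12,0,-8,0]
    - [90,-26,0,-16,0]
    - [140,-42,0,-24,0]
    - [190,-56,0,-32,0]
    - [240,-70,0,-40,0]

```text
t: 0.65
eef_pos: [383.9, -465.6, 214.6]
tcp_rot: [-3.141, -0.0, 0.995]
ft_force: [-0.1, -0.5, 0.6]
opening: 0.638
grip_force: 0.0
```

Call:
arm_command:
  targets:
    - [45,-15,0,-8,0]
    - [90,-30,0,-16,0]
    - [135,-45,0,-24,0]
    - [180,-60,0,-32,0]
    - [225,-76,0,-33.7,0]

```text
t: 1.15
eef_pos: [442.6, -235.3, 214.5]
tcp_rot: [-3.142, 0.0, 1.583]
ft_force: [0.7, 0.5, -0.4]
opening: 0.216
grip_force: 0.0
```

Call:
arm_command:
  targets:
    - [45,3,0,0,0]
    - [90,6,0,0,0]
    - [135,9,0,0,0]
    - [180,12,0,0,0]
    - [220,14,0,0,0]

```text
t: 1.65
eef_pos: [454.6, -15.0, 214.7]
tcp_rot: [3.142, 0.0, 1.578]
ft_force: [-0.5, 0.3, 0.5]
opening: 0.006
grip_force: 0.0
```

Call:
arm_command:
  targets:
    - [45,0,15,0,0]
    - [90,0,40,0,0]
    - [135,0,70,0,0]
    - [176,0,100,0,0]
    - [176,0,120,0,0]

```text
t: 2.15
eef_pos: [453.0, 162.2, 93.2]
tcp_rot: [-3.141, -0.0, 1.582]
ft_force: [-0.2, -0.5, 0.4]
opening: 0.007
grip_force: 0.0
```

Call:
arm_command:
  targets:
    - [0,0,0,0,0]
    - [0,0,0,0,0]
    - [0,0,0,0,0]

```text
t: 2.45
eef_pos: [454.2, 158.3, 95.7]
tcp_rot: [3.14, -0.0, 1.577]
ft_force: [-0.5, 0.7, -0.2]
opening: 0.004
grip_force: 0.0
```

```bash
python3 - <<'E'
from h import *
s=env.state(); print(s["eef_pos"],s["tcp_rot"],s["ft_force"],s["opening"])
c=env.read_camera("top"); save("c2.png",cv2.resize(c["frame"][190:310,200:400],None,fx=4,fy=4))
c=env.read_camera("scene"); save("s2.png",cv2.resize(c["frame"][190:350,230:430],None,fx=3.5,fy=3.5))
E
```

```text
[454.2337996  158.29745572  95.74785921] [ 3.14003647e+00 -1.63206167e-04  1.57702209e+00] [-0.5153866   0.73652657 -0.20822286] 0.004265485711850621
```

View pics/s2.png

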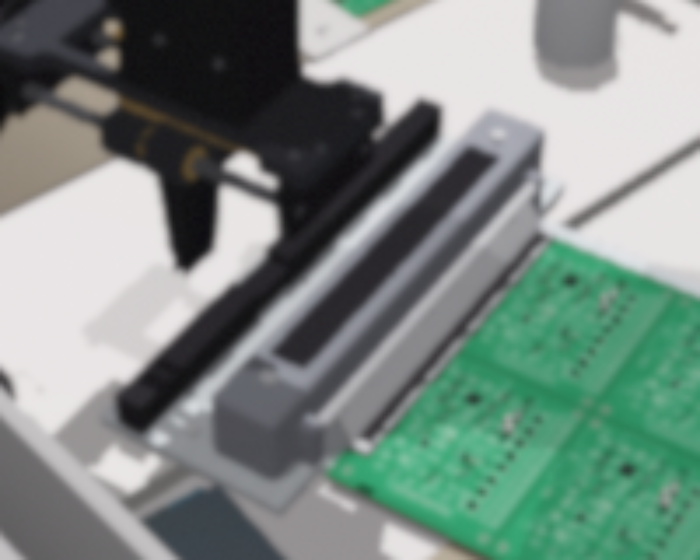

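The crop shows the shut fingertip at (185,265), standing above and behind the rib, with nothing in its way. I'm lining up over the rib and going down to just above it.

Call:
arm_command:
  targets:
    - [0,9,15,0,0]
    - [0,9,30,0,0]
    - [0,9,45,0,0]
    - [0,9,58,0,0]
    - [0,9,58,0,0]

```text
t: 3.05
eef_pos: [462.5, 158.4, 36.2]
tcp_rot: [-3.141, 0.0, 1.577]
ft_force: [0.3, 0.3, -0.1]
opening: 0.006
grip_force: 0.0
```

Call:
arm_command:
  targets:
    - [0,0,0.5,0,0]
    - [0,0,1,0,0]
    - [0,0,1.5,0,0]
    - [0,0,2,0,0]
    - [0,0,2.5,0,0]

```text
t: 3.55
eef_pos: [462.7, 159.1, 34.3]
tcp_rot: [3.141, -0.0, 1.578]
ft_force: [-0.3, 0.1, 0.5]
opening: 0.004
grip_force: 0.0
```

Call:
arm_command:
  targets:
    - [0,0,0.5,0,0]
    - [0,0,1,0,0]
    - [0,0,1.5,0,0]
    - [0,0,2,0,0]
    - [0,0,2,0,0]

```text
t: 4.05
eef_pos: [462.6, 159.0, 32.0]
tcp_rot: [-3.141, 0.0, 1.578]
ft_force: [-0.2, -0.7, -0.1]
opening: 0.005
grip_force: 0.0
```

Call:
arm_command:
  targets:
    - [0,0,0.3,0,0]
    - [0,0,0.6,0,0]
    - [0,0,0.9,0,0]
    - [0,0,1.2,0,0]
    - [0,0,1.2,0,0]

```text
t: 4.55
eef_pos: [462.6, 159.0, 30.9]
tcp_rot: [-3.142, 0.0, 1.578]
ft_force: [-1.1, 0.6, 0.1]
opening: 0.003
grip_force: 0.0
```

Call:
arm_command:
  targets:
    - [0,0,0.2,0,0]
    - [0,0,0.4,0,0]
    - [0,0,0.6,0,0]
    - [0,0,0.6,0,0]

```text
t: 4.95
eef_pos: [462.6, 159.0, 30.3]
tcp_rot: [3.142, 0.0, 1.578]
ft_force: [0.3, 0.4, 0.7]
opening: 0.004
grip_force: 0.4
```

Call:
arm_command:
  targets:
    - [0,0,0.2,0,0]
    - [0,0,0.3,0,0]
    - [0,0,0.3,0,0]

```text
t: 5.25
eef_pos: [462.6, 159.0, 30.3]
tcp_rot: [3.141, 0.0, 1.578]
ft_force: [-0.2, -0.8, 5.8]
opening: 0.002
grip_force: 3.0
```

Call:
arm_command:
  targets:
    - [0,0,0.2,0,0]
    - [0,0,0.2,0,0]

```text
t: 5.45
eef_pos: [462.6, 159.0, 30.3]
tcp_rot: [3.141, 0.0, 1.578]
ft_force: [-1.4, -0.8, 9.1]
opening: 0.003
grip_force: 4.6
```

Contact is at z = 30.3 with 9 N. I'm easing off a little and running along the edge.

Call:
arm_command:
  targets:
    - [-2,0,-0.1,0,0]
    - [-5,0,-0.1,0,0]
    - [-8,0,-0.1,0,0]
    - [-11,0,-0.1,0,0]
    - [-14,0,-0.1,0,0]

```text
t: 5.95
eef_pos: [463.1, 145.3, 30.3]
tcp_rot: [3.14, -0.0, 1.578]
ft_force: [-1.2, 4.8, 6.6]
opening: 0.004
grip_force: 2.9
```

Call:
arm_command:
  targets:
    - [-3,0,0,0,0]
    - [-6,0,0,0,0]
    - [-9,0,0,0,0]
    - [-12,0,0,0,0]
    - [-15,0,0,0,0]

```text
t: 6.45
eef_pos: [463.2, 130.3, 30.3]
tcp_rot: [3.14, -0.0, 1.578]
ft_force: [-0.4, 5.8, 5.8]
opening: 0.004
grip_force: 3.0
```

Call:
arm_command:
  targets:
    - [-3,0,0,0,0]
    - [-6,0,0,0,0]
    - [-9,0,0,0,0]
    - [-12,0,0,0,0]
    - [-15,0,0,0,0]

```text
t: 6.95
eef_pos: [463.3, 115.3, 30.3]
tcp_rot: [3.14, -0.0, 1.578]
ft_force: [-0.2, 3.7, 5.4]
opening: 0.005
grip_force: 2.8
```

Call:
arm_command:
  targets:
    - [-2,0,0,0,0]
    - [-4,0,0,0,0]
    - [-6,0,0,0,0]
    - [-8,0,0,0,0]
    - [-10,0,0,0,0]

```text
t: 7.45
eef_pos: [463.2, 105.1, 30.1]
tcp_rot: [3.141, -0.0, 1.578]
ft_force: [-0.2, 5.1, 5.8]
opening: 0.006
grip_force: 2.8
```

Call:
arm_command:
  targets:
    - [-1,0,0,0,0]
    - [-2,0,0,0,0]
    - [-3,0,0,0,0]
    - [-4,0,0,0,0]

```text
t: 7.85
eef_pos: [463.2, 101.1, 30.1]
tcp_rot: [3.141, -0.0, 1.578]
ft_force: [-0.6, 5.3, 6.2]
opening: 0.005
grip_force: 2.9
```

Still bearing at y = 101, so I'm going on in small steps.

Call:
arm_command:
  targets:
    - [-1,0,0,0,0]
    - [-2,0,0,0,0]
    - [-3,0,0,0,0]
    - [-4,0,0,0,0]

```text
t: 8.25
eef_pos: [463.2, 97.1, 30.0]
tcp_rot: [3.141, -0.0, 1.578]
ft_force: [0.9, 4.2, 4.7]
opening: 0.004
grip_force: 2.6
```

Call:
arm_command:
  targets:
    - [-1,0,0,0,0]
    - [-2,0,0,0,0]
    - [-3,0,0,0,0]

```text
t: 8.55
eef_pos: [463.1, 94.0, 30.0]
tcp_rot: [3.141, -0.0, 1.578]
ft_force: [0.0, 4.0, 4.1]
opening: 0.003
grip_force: 2.4
```

Call:
arm_command:
  targets:
    - [-1,0,0,0,0]
    - [-2,0,0,0,0]

```text
t: 8.75
eef_pos: [463.1, 91.9, 29.9]
tcp_rot: [-3.142, 0.0, 1.578]
ft_force: [-0.1, 1.9, 2.4]
opening: 0.005
grip_force: 1.3
```

Call:
arm_command:
  targets:
    - [-1,0,0,0,0]
    - [-1,0,0,0,0]

```text
t: 8.95
eef_pos: [462.9, 90.7, 29.7]
tcp_rot: [-3.141, 0.0, 1.578]
ft_force: [0.1, 0.0, 0.7]
opening: 0.003
grip_force: 0.2
```

Call:
arm_command:
  targets:
    - [-1,0,0,0,0]
    - [-1,0,0,0,0]

```text
t: 9.15
eef_pos: [463.0, 89.8, 29.8]
tcp_rot: [-3.141, 0.0, 1.578]
ft_force: [-0.4, -0.6, -0.3]
opening: 0.003
grip_force: 0.0
```

Call:
arm_command:
  targets:
    - [-1,0,0,0,0]
    - [-1,0,0,0,0]

```text
t: 9.35
eef_pos: [463.1, 88.9, 29.9]
tcp_rot: [-3.141, 0.0, 1.578]
ft_force: [0.2, -0.6, 0.5]
opening: 0.005
grip_force: 0.0
```

The bearing force vanished at y ≈ 91, so the trailing side of the tip has passed the notch lip at about 101 and the middle is at about 86. I'm centring and going down.

Call:
arm_command:
  targets:
    - [-1.5,0,0,0,0]
    - [-3,0,0,0,0]
    - [-3,0,1.5,0,0]
    - [-3,0,3,0,0]
    - [-3,0,4,0,0]

```text
t: 9.85
eef_pos: [463.1, 86.0, 25.7]
tcp_rot: [-3.141, 0.0, 1.578]
ft_force: [0.4, -0.9, -0.0]
opening: 0.006
grip_force: 0.0
```

Call:
arm_command:
  targets:
    - [0,0,0.5,0,0]
    - [0,0,1,0,0]
    - [0,0,1.5,0,0]
    - [0,0,2,0,0]
    - [0,0,2,0,0]

```text
t: 10.35
eef_pos: [463.1, 86.0, 24.0]
tcp_rot: [3.141, 0.0, 1.578]
ft_force: [0.2, -0.1, 1.7]
opening: 0.007
grip_force: 0.9
```

Key contact is at about z = 24.1, so I'm pressing.

Call:
arm_command:
  targets:
    - [0,0,0.6,0,0]
    - [0,0,1.2,0,0]
    - [0,0,1.8,0,0]
    - [0,0,2.4,0,0]
    - [0,0,3,0,0]

```text
t: 10.85
eef_pos: [463.1, 86.0, 20.8]
tcp_rot: [3.142, 0.0, 1.578]
ft_force: [-0.9, 0.9, 4.0]
opening: 0.008
grip_force: 2.2
```

Call:
arm_command:
  targets:
    - [0,0,0.6,0,0]
    - [0,0,1.2,0,0]
    - [0,0,1.8,0,0]
    - [0,0,2.4,0,0]
    - [0,0,3,0,0]

```text
t: 11.35
eef_pos: [463.1, 86.0, 17.9]
tcp_rot: [3.142, 0.0, 1.578]
ft_force: [-0.4, 0.9, 4.4]
opening: 0.003
grip_force: 2.3
```

Call:
arm_command:
  targets:
    - [0,0,0.5,0,0]
    - [0,0,1,0,0]
    - [0,0,1.5,0,0]
    - [0,0,1.5,0,0]

```text
t: 11.75
eef_pos: [463.1, 86.0, 16.3]
tcp_rot: [-3.142, 0.0, 1.578]
ft_force: [-0.8, 0.7, 2.4]
opening: 0.0
grip_force: 1.2
```

Call:
arm_command:
  targets:
    - [0,0,0.3,0,0]
    - [0,0,0.5,0,0]
    - [0,0,0.5,0,0]

```text
t: 12.05
eef_pos: [463.2, 86.0, 16.3]
tcp_rot: [3.141, 0.0, 1.578]
ft_force: [-2.1, 0.6, 10.2]
opening: 0.005
grip_force: 5.4
```

Call:
arm_command:
  targets:
    - [0,0,0.2,0,0]
    - [0,0,0.3,0,0]
    - [0,0,0.3,0,0]

```text
t: 12.35
eef_pos: [463.2, 86.0, 16.2]
tcp_rot: [3.141, 0.0, 1.578]
ft_force: [-2.5, 0.4, 15.5]
opening: 0.005
grip_force: 8.0
```

It has bottomed at z = 16.2, which is 14 mm below the edge, and the force is climbing. I'm coming away straight up and then looking.

Call:
arm_command:
  targets:
    - [0,0,-2,0,0]
    - [0,0,-6,0,0]
    - [0,0,-14,0,0]
    - [0,0,-30,0,0]
    - [0,0,-60,0,0]

```text
t: 12.85
eef_pos: [462.4, 85.9, 75.5]
tcp_rot: [-3.139, 0.0, 1.578]
ft_force: [-0.2, -0.1, 0.8]
opening: 0.005
grip_force: 0.0
```

Call:
arm_command:
  targets:
    - [0,0,-40,0,0]
    - [0,0,-80,0,0]
    - [-40,0,-120,0,0]
    - [-80,0,-140,0,0]
    - [-120,0,-140,0,0]

```text
t: 13.35
eef_pos: [464.8, -35.4, 219.3]
tcp_rot: [3.136, 0.001, 1.579]
ft_force: [0.5, 0.5, -0.5]
opening: 0.003
grip_force: 0.0
```

Call:
arm_command:
  targets:
    - [-40,0,0,0,0]
    - [-80,0,0,0,0]
    - [-120,0,0,0,0]
    - [-160,0,0,0,0]
    - [-160,0,0,0,0]

```text
t: 13.85
eef_pos: [465.1, -197.7, 215.9]
tcp_rot: [3.141, 0.001, 1.575]
ft_force: [0.8, 0.3, 0.9]
opening: 0.008
grip_force: 0.0
```

```bash
python3 - <<'E'
from h import *
s=env.state(); print(s["t"],s["eef_pos"],s["ft_force"])
c=env.read_camera("scene"); save("s3.png",cv2.resize(c["frame"][190:350,230:430],None,fx=3.5,fy=3.5))
E
```

```text
13.85 [ 465.05434788 -197.68024261  215.87988893] [0.79989086 0.30629482 0.9331858 ]
```

View pics/s3.png

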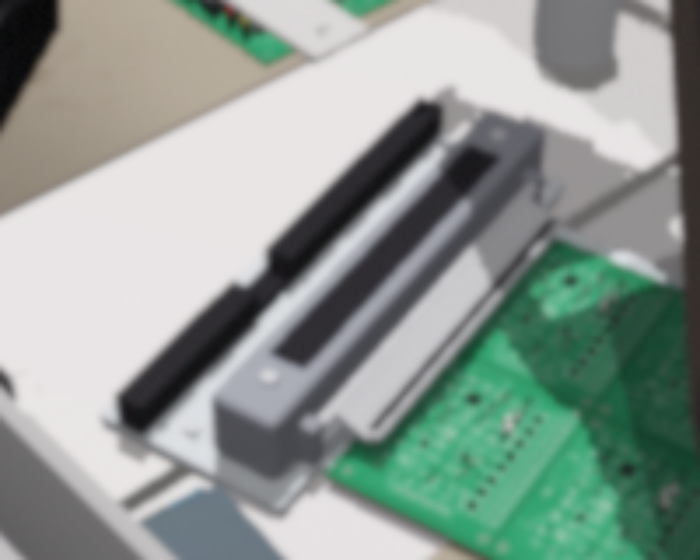

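The crop shows the key deep in the notch at (262,285) and the clamp bar swung out, with its lower edge near (370,435). The board has not moved.

```bash
python3 -c "
from cell import env
print(env.job_done())"
```

```text
the job is handed in; nothing more can be done
None
```

The board is freed and the job handed in: I found the notch by running along the rear edge from its left end, pressed the key to its stop (14 mm below the edge top, about 15 N peak), and the last picture shows the clamp bar open, the board in place and the arm clear.

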